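# Open the bedside reading stand and lean the tablet on it

### The job

Make the tablet ready for reading from the bed: slide the reading stand's orange grip all the way to its green end stop, so that the ledge is free, then take the black tablet from the slotted rack and set it down gently on the ledge, behind the lip and between the two side stops, long edge down, leaning back on the rest with its screen facing out over the lip. Leave the grip at its end stop, let go of the tablet, and do not shift or knock over anything else on the table.

Things in the scene. Friction and masses are not known exactly. Their poses are not given: they have to be found in the camera images.
- stand: The fixed reading stand: wooden base 180 (x) x 240 (y) x 18 mm high, with a leaning wooden rest, a steel lip and a sliding stop on it. Origin: centre of the base's underside. Its +x is the reader's side, facing away from the robot (yaw up to 0.35 rad either way), +y is the way to the slide's end stop, z up.
- rest_foot (a point): Middle of the line where the rest's front face meets the ledge: stand x = -20, y = 0, z = 18 mm; axes as the stand's. The flat rest, 190 mm wide, leans back from here towards -x by 0.31 rad from upright and runs 91 mm up its slope (top at z 105, x -48 mm; struts behind it to x -80 mm).
- ledge (a point): Middle of the ledge, the base's flat top (z = 18 mm), between rest and lip: stand x = -10, y = 0 mm. The ledge is 19.5 mm wide in x. The dark lip stands 10 mm above it, from stand x = -0.5 to 7.5 mm. At the -y end a dark cheek (inner face y = -92 mm, 32 mm above the ledge) closes it, at the +y end the brass sliding stop.
- end_stop (a point): Centre of the top of the green end-stop block of the slide, stand x = 52, y = 113, z = 30 mm (12 mm above the base's top).
- stop (a joint): The sliding stop, in m along the stand's +y: 0 to 0.11, where 0.11 is fully against the green end stop; starts at 0 to 0.05, stays where left (about 3 N to move, no spring). It carries a brass block (12 mm in y, 33 mm above the ledge) across the ledge, its -y face at stand y = -18 mm + joint value: at 0.11 the ledge is 184 mm free.
- stop_grip (a point): Centre of the top of the orange upright grip, 95 mm above the table, at stand x = 52 mm, y = -12 mm + joint value; axes as the stand's. The grip is 36 mm (x) x 16 mm (y), 75 mm tall; a thin brass bar at z = 32 to 40 mm joins it to the block in the ledge.
- tablet: The black tablet, a rigid slab 12 mm thick (its x) x 170 mm long (its y) x 120 mm high (its z), 0.18 to 0.36 kg. Origin: centre of its long lower edge face; z up through the slab; the dark glass screen is on its +x face, the back is plain. It starts standing nearly upright in one of the rack's three slots, screen towards the rack's +x.
- rack: Fixed rack: dark wood base 200 x 200 x 12 mm with three slots along its y, at x = -65, 0 and 65 mm, each 17 mm wide between steel walls 6 mm thick reaching z = 52 mm; slot floors z = 12 mm; end walls (z = 42 mm) at y = +-94.5 mm. Origin: centre of the base's underside; yaw up to 0.35 rad. Rack and stand swap sides between starts.
- book: Leave alone: green paperback, 14 x 160 x 118 mm, upright in another slot. Origin: centre of its lower edge; z up.
- frame: Leave alone: pale wood picture frame, 14 x 150 x 112 mm, upright in another slot. Origin: centre of its lower edge; z up.
- mug: Leave alone: white mug, 76 mm wide, 88 mm high, handle on its +y, standing on the reader's side of the stand. Origin: centre of its underside.
- case: Leave alone: blue spectacles case, 58 x 150 x 34 mm, lying beyond the rack. Origin: centre of its underside.
- plant: Leave alone: terracotta pot with green leaves, 110 mm wide at the leaves and 180 mm tall, between stand and rack. Origin: centre of its underside.
- clock: Leave alone: white alarm clock, 45 x 120 x 80 mm, on the right. Origin: centre of its underside. Farther right (y below -0.48 m) lie a fixed pile of books, 75 mm high, and a basket.
- bottle: Leave alone: green glass bottle, 66 mm wide, 170 mm tall, on the left. Origin: centre of its underside. Farther left (y above 0.45 m) stand a fixed lamp, 430 mm tall, and a radio, 165 mm tall; beyond x = 0.78 m a tissue box, 60 mm high.
Mind the look-alikes: they are no part of the job. What is shaped like the tablet but pink is not meant.

How it is judged:
By the outcome, as a careful person would: the job done as asked, in the order asked, and still so for the second after the job is handed in, with the robot touching nothing.
It also fails if it takes over 72 s, if anything falls off the work surface, if the arm or the gripper's body presses on something with over 40 N, if the wrist force passes 120 N, or if a joint passes its speed limit or range.

### The arm

A 6-joint arm with a two-finger parallel gripper is mounted at the origin on the work surface. World frame = base frame: x ahead of the robot, y to its left, z up, the work surface at z = 0. Lengths are in m, angles in rad, forces in N, time in s.
With the tool pointing down it reaches from about 0.2 to 0.875 m from the base axis. Payload 3.4 kg.
Tool frame: the origin (TCP) lies midway between the tips of the shut fingers; the grasp point (between the pads) lies 19 mm behind it; z points along the fingers, y is the direction in which the jaws open and shut (so a half turn about z gives the same grasp; the last joint's range is limited). The gripper opens to 94 mm and grips with 3 to 60 N. Pads are 16 mm wide; open, the fingers measure 119 mm over their backs; the gripper's body (75 mm by 177 mm) begins 78 mm behind the grasp point.
Start: joints at [-1.355, 0.276, 1.505, -0, 1.361, -0.121], TCP at [0.19, -0.543, 0.173] pointing down, gripper open.
Joint ranges: [-2.89, 2.89], [-0.75, 2.08], [0.22, 2.7], [-1.18, 4.32], [0.11, 2.71], [-2.7, 2.7]. Speed limits (rad/s): [2.57, 2.57, 3.14, 3.14, 3.14, 3.14].

### API

Orientations are given as a rotation vector (axis times angle).
In Python, from cell import monitor, imaging, arm gives the robot as it stands.
- The arm moves only by the tool arm_command, never from a script. Its argument "targets" is a list of rows, each an object with "jaw": the closure, from 0 (fully open) to 1 (shut); "delta_pos": the shift along the tool's x, y, z normalised to -1 to 1, where 1 is 50 cm, a list of three; "twist": the turn, a rotation vector about the tool's x, y, z normalised to -1 to 1, where 1 is 180 degrees, a list of three. A call has 1 to 20 rows; each row is the pose to reach, as a shift and turn from the pose commanded when the call began, along the tool's axes at that moment, turning the shorter way round; what a row does not reach only later rows make up. A row lasts 1/8 s, in which the tool goes at most 62.5 mm and 10.7 degrees, less where a joint would pass 70% of its speed; a pose out of reach is approached as far as the arm can. A call with a number of a shift or a turn outside -1 to 1 is refused whole. A call with a gripper value outside its range is refused whole. The fingers move at their own pace and stop on an object; "newtons" is the grip in N (left out, the last holds). Time passes only in rows, so rows that repeat a pose let the fingers close. It gives the time, the measured TCP pose, the force and the opening at its end, in the units of the state.
- monitor.get_state(): the state, without advancing time (a new reading comes with each control period).
- imaging.get_image(name): name is "scene" or "top"; returns the picture (384x512x3 uint8, red, green, blue); there is no depth.
- imaging.get_calibration(name): a dict with "vfov" (degrees; the focal length in pixels is half the picture's height over the tangent of half this angle, whatever the lens; pixels are square), "cx", "cy" (the principal point, pixels), "distortion" ([k1, k2, p1, p2, k3] as OpenCV has them; the pictures are not rectified), "R" (3x3) and "t" (3): a world point X has camera coordinates R X + t. Camera axes: x right, y down, z forward; pixel columns grow to the right and rows downward; lengths in m; the calibration is good to about 2 mm. A picture is of the moment at which its call begins. get_calibration takes no time and is no camera call.
- arm.sign_off(): hands the job in, once; it reports no verdict.
The state is a dict: "t": time; "joints": joint angles; "joint_vel": joint speeds; "joint_efforts": joint torques, N m; "tcp_pos": TCP position; "orientation": TCP orientation; "force": force on the tool from outside, world axes, zero at the start; "torque": the same for the moment, N m; "finger_gap": opening from 0.0 (shut) to 1.0 (fully open).
Only numpy, scipy, OpenCV 4.12 (cv2) and the standard library are available. Lean on these libraries where they do the work, as an engineer would, in place of code of your own. Each camera call takes 0.05 s, during which the arm holds its last target. There are 200 camera calls.

## Working session

There is one attempt and no reset: what is moved stays moved. The work goes in short steps, Python scripts to look and compute and a tool call to move; the robot and the scene stay as the last step left them, time stands still between calls to the robot, and variables do not carry over. Pictures are saved under pics/ and viewed, about 8 in all and at most 12, crops included, and the job is handed in when it is done.

Besides the shell and the picture viewer there is one more tool, called as name(argument=value, ...), one argument or row to a line, values as JSON. arm_command: Moves the arm, as the interface text tells. Scaled input: -1 to 1 covers 50 cm each way for a shift and 180 degrees each way for a turn. Its arguments: {"type":"object","properties":{"targets":{"type":"array"},"newtons":{"type":"number"}},"required":["targets"]}

```bash
ls; mkdir -p pics; python3 - <<'E'
from cell import monitor, imaging, arm
import cv2,numpy as np
for n in("scene","top"):
    im=imaging.get_image(n); cv2.imwrite(f"pics/{n}0.png",im[:,:,::-1]); c=imaging.get_calibration(n); print(n,c)
s=monitor.get_state();print(s)
E
```

```text
pics
scene {'vfov': 44.21737422237254, 'cx': 261.1497364554251, 'cy': 186.92029239572867, 'distortion': array([-0.0710573,  0.       ,  0.       ,  0.       ,  0.       ]), 'R': array([[-8.39982726e-01,  5.42612571e-01, -7.85968860e-04],
       [ 4.51211775e-01,  6.97685162e-01, -5.56456062e-01],
       [-3.01391696e-01, -4.67768118e-01, -8.30876666e-01]]), 't': array([ 0.40515313, -0.16716587,  1.85150037])}
top {'vfov': 45.91362701655064, 'cx': 254.9821914598098, 'cy': 186.17920793221026, 'distortion': array([-0.02180425,  0.        ,  0.        ,  0.        ,  0.        ]), 'R': array([[ 0.00559624, -0.99980253,  0.01906793],
       [-0.99555958, -0.00736227, -0.09384514],
       [ 0.093967  , -0.01845808, -0.99540419]]), 't': array([-0.01202474,  0.50683514,  1.48557088])}
{'t': 0.1, 'joints': array([-1.35499898e+00,  2.76511367e-01,  1.50597570e+00, -5.48194023e-05,
        1.36070943e+00, -1.20988462e-01]), 'joint_vel': array([ 0.00011535, -0.0001411 , -0.00306589, -0.00065978,  0.00069966,
       -0.0004861 ]), 'joint_efforts': array([ 2.18500456e-03, -4.05452836e+01, -2.37779260e+01,  7.02949706e-02,
        2.99277948e-02, -4.41280361e-05]), 'tcp_pos': array([ 0.18987149, -0.54215785,  0.1721152 ]), 'orientation': array([-3.09557614e+00, -5.26274973e-01,  2.03385680e-04]), 'force': array([-1.01141149,  0.28733988, -0.12117108]), 'torque': array([-0.00253019,  0.06033721,  0.00157886]), 'finger_gap': 1.0022287774855567}
```

View pics/scene0.png

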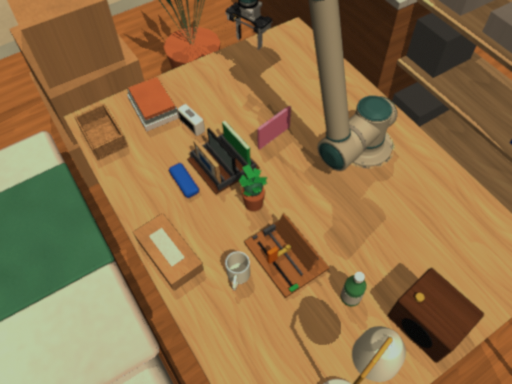

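View pics/top0.png

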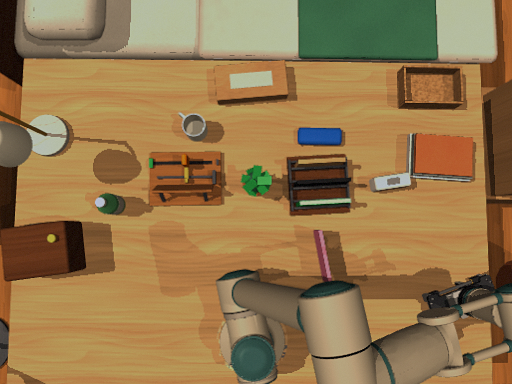

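The scene view shows the stand near (285,255), the rack near (222,160), the plant at (252,187) and the mug at (237,268). The top view shows the stand at (187,180) and the rack at (319,184). I'll enlarge both.

```bash
python3 - <<'E'
import cv2,numpy as np
t=cv2.imread("pics/top0.png");s=cv2.imread("pics/scene0.png")
a=cv2.resize(t[140:220,140:240],(800,640),interpolation=cv2.INTER_CUBIC)[:,:400*2]
b=cv2.resize(t[145:220,140:240],None,fx=4,fy=4,interpolation=cv2.INTER_CUBIC)
c=cv2.resize(t[145:220,275:375],None,fx=4,fy=4,interpolation=cv2.INTER_CUBIC)
d=cv2.resize(s[215:290,235:335],None,fx=4,fy=4,interpolation=cv2.INTER_CUBIC)
e=cv2.resize(s[120:195,180:280],None,fx=4,fy=4,interpolation=cv2.INTER_CUBIC)
cv2.imwrite("pics/crops.png",np.vstack([np.hstack([b,c]),np.hstack([d,e])]))
E
```

```text
(no output)
```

View pics/crops.png

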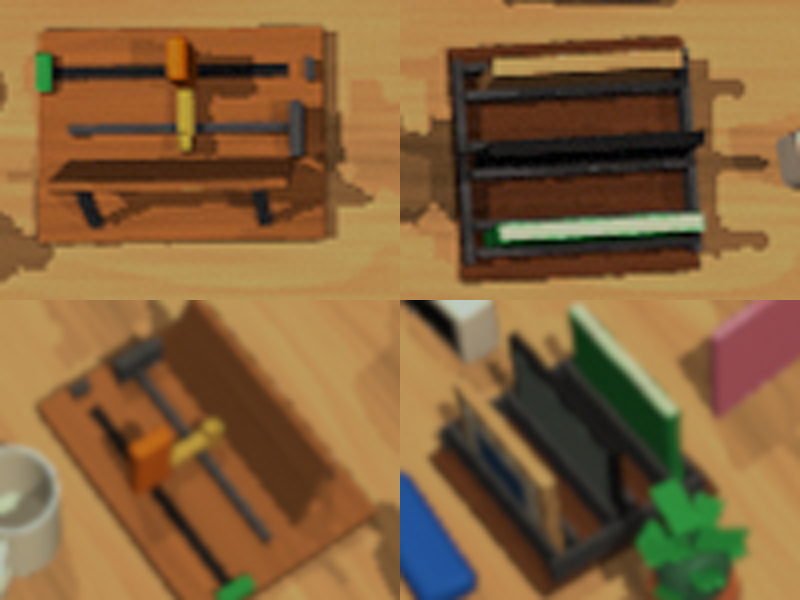

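The crops show the tablet, dark screen facing the scene camera (away from the robot), in the middle slot. The book is in the near slot and the frame in the far one. The slide is at mid travel, the grip at about (184,160) in the top view, and the green end at (151,162).

```bash
cat >h.py <<'E'
from cell import monitor, imaging, arm
import cv2,numpy as np
from scipy.spatial.transform import Rotation as Ro
def ray(n,uv):
    c=imaging.get_calibration(n);f=192/np.tan(np.radians(c["vfov"]/2))
    K=np.array([[f,0,c["cx"]],[0,f,c["cy"]],[0,0,1]])
    p=cv2.undistortPoints(np.array([[uv]],float),K,c["distortion"])[0,0]
    d=c["R"].T@np.array([p[0],p[1],1]);return -c["R"].T@c["t"],d/np.linalg.norm(d)
def onz(n,uv,z):
    o,d=ray(n,uv);return (o+d*(z-o[2])/d[2])
def tri(u1,u2):
    o,d=ray("top",u1);p,e=ray("scene",u2)
    s=np.linalg.lstsq(np.c_[d,-e],p-o,rcond=None)[0];a=o+d*s[0];b=p+e*s[1];return (a+b)/2,np.linalg.norm(a-b)
def proj(n,X):
    c=imaging.get_calibration(n);f=192/np.tan(np.radians(c["vfov"]/2))
    K=np.array([[f,0,c["cx"]],[0,f,c["cy"]],[0,0,1]])
    return cv2.projectPoints(np.array(X,float).reshape(-1,1,3),cv2.Rodrigues(c["R"])[0],c["t"],K,c["distortion"])[0][:,0]
def down(yaw,tilt=0):
    # tool z down, tool y at world angle yaw; tilt = lean of the tool's back end towards -y_tool... (about horizontal axis yaw+90deg)
    y=np.array([np.cos(yaw),np.sin(yaw),0]);z=np.array([0,0,-1.]);x=np.cross(y,z)
    return Ro.from_rotvec(-tilt*np.cross([0,0,1.],y))*Ro.from_matrix(np.c_[x,y,z])
def go(pos,R,frm=None):
    s=monitor.get_state();p0,R0=frm if frm else (s["tcp_pos"],Ro.from_rotvec(s["orientation"]))
    d=R0.inv().apply(np.array(pos)-p0);w=(R0.inv()*R).as_rotvec()
    print("delta",np.round(d/.5,4),"twist",np.round(w/np.pi,4),"rows>=",round(max(np.linalg.norm(d)/.0625,np.degrees(np.linalg.norm(w))/10.7),1))
E
python3 - <<'E'
from h import *
np.set_printoptions(precision=4,suppress=True)
for n in("top","scene"):print(ray(n,(256,192))[0])
B=lambda u,v:(140+u/4-.4,145+v/4-.4)
C=lambda u,v:(275+(u-400)/4-.4,145+v/4-.4)
D=lambda u,v:(235+u/4-.4,215+(v-300)/4-.4)
E=lambda u,v:(180+(u-400)/4-.4,120+(v-300)/4-.4)
P=[onz("top",B(*p),.018) for p in[(37,32),(325,25),(325,237),(40,242)]]
print("stand corners",P,np.mean(P,0)); 
for i in range(4):print(np.linalg.norm(P[i]-P[i-1]))
print("green",onz("top",B(44,63),.03),"orange top",onz("top",B(179,50),.095),tri(B(179,45),D(152,440)))
print("lip",onz("top",B(70,127),.028),onz("top",B(295,125),.028))
Q=[onz("top",C(*p),.012) for p in[(449,48),(685,38),(702,268),(463,282)]]
print("rack",Q,np.mean(Q,0))
for i in range(4):print(np.linalg.norm(Q[i]-Q[i-1]))
print("tablet",onz("top",C(475,148),.132),onz("top",C(703,137),.132),tri(C(703,137),E(513,337)),tri(C(475,148),E(617,457)))
# tops by mask
for n in("top","scene"):
  h=cv2.cvtColor(cv2.imread(f"pics/{n}0.png"),cv2.COLOR_BGR2HSV)
  m=(cv2.inRange(h,(5,190,120),(15,255,255)))
  k,l,st,ce=cv2.connectedComponentsWithStats(m)
  print(n,[(st[i].tolist(),ce[i]) for i in range(1,k) if 15<st[i,4]<600])
E
```

```text
[0.3651 0.0191 1.5265]
[0.9738 0.7629 1.4457]
stand corners [array([0.618 , 0.3481, 0.018 ]), array([0.626 , 0.1067, 0.018 ]), array([0.4476, 0.1044, 0.018 ]), array([0.4418, 0.3407, 0.018 ])] [0.5333 0.225  0.018 ]
0.17639377691670619
0.24151599675145918
0.17843417390592697
0.23636198807190653
green [0.59   0.3389 0.03  ] orange top [0.5915 0.2181 0.095 ] (array([0.5896, 0.2212, 0.1019]), np.float64(0.012530975349933027))
lip [0.5369 0.3163 0.028 ] [0.54   0.1299 0.028 ]
rack [array([ 0.6093, -0.1162,  0.012 ]), array([ 0.6197, -0.317 ,  0.012 ]), array([ 0.4247, -0.3287,  0.012 ]), array([ 0.4118, -0.1277,  0.012 ])] [ 0.5164 -0.2224  0.012 ]
0.19785313588099152
0.20101788066167317
0.1953786218189007
0.20137955545729047
tablet [ 0.5118 -0.1256  0.132 ] [ 0.5218 -0.3033  0.132 ] (array([ 0.5211, -0.3037,  0.1253]), np.float64(0.0035558411187124684)) (array([ 0.5126, -0.1262,  0.1325]), np.float64(0.002166254822725659))
top [([502, 0, 10, 72, 324], array([507.1204,  34.0833])), ([505, 72, 7, 10, 23], array([507.3913,  76.7391])), ([0, 79, 22, 41, 345], array([11.4145, 97.6957])), ([0
[... 317 characters left out ...]
 ([166, 179, 12, 6, 21], array([171.619 , 181.0476])), ([195, 179, 9, 5, 16], array([199.0625, 181.6875])), ([503, 207, 8, 8, 26], array([506.3846, 209.1154])), ([507, 215, 5, 9, 23], array([509.3913, 218.8261])), ([503, 217, 5, 14, 28], array([504.5357, 224.3929])), ([504, 232, 8, 31, 125], array([507.288, 247.624])), ([0, 254, 3, 14, 26], array([  0.8077, 260.6538])), ([0, 267, 4, 12, 24], array([  1.5833, 272.5833])), ([0, 279, 11, 44, 229], array([  4.917 , 299.9083])), ([493, 357, 19, 27, 241], array([501.5021, 372.2905])), ([0, 365, 7, 11, 37], array([  3.6216, 370.5676])), ([0, 377, 7, 7, 28], array([  2.8929, 379.8571]))]
scene [([268, 246, 11, 18, 142], array([272.9014, 254.0352]))]
```

```bash
python3 - <<'E'
from h import *
s=monitor.get_state();R=down(.02)
print(Ro.from_rotvec(s["orientation"]).as_matrix().round(3))
go([.30,-.40,.32],R);go([.583,.165,.32],R);go([.583,.165,.065],R)
E
```

```text
[[ 0.944  0.33  -0.   ]
 [ 0.33  -0.944  0.002]
 [ 0.    -0.002 -1.   ]]
delta [ 0.3019 -0.196  -0.2954] twist [-0.0004 -0.0004 -0.3992] rows>= 6.7
delta [ 1.2095 -1.0755 -0.2939] twist [-0.0004 -0.0004 -0.3992] rows>= 13.2
delta [ 1.2094 -1.0747  0.2161] twist [-0.0004 -0.0004 -0.3992] rows>= 13.1
```

arm_command(
  targets=[
    {"jaw":1,"delta_pos":[0,0,-0.12],"twist":[0,0,0]},
    {"jaw":1,"delta_pos":[0.302,-0.196,-0.295],"twist":[0,0,-0.399]},
    {"jaw":1,"delta_pos":[0.302,-0.196,-0.295],"twist":[0,0,-0.399]},
    {"jaw":1,"delta_pos":[0.302,-0.196,-0.295],"twist":[0,0,-0.399]},
    {"jaw":1,"delta_pos":[0.302,-0.196,-0.295],"twist":[0,0,-0.399]},
    {"jaw":1,"delta_pos":[0.302,-0.196,-0.295],"twist":[0,0,-0.399]},
    {"jaw":1,"delta_pos":[0.302,-0.196,-0.295],"twist":[0,0,-0.399]},
    {"jaw":1,"delta_pos":[0.302,-0.196,-0.295],"twist":[0,0,-0.399]},
    {"jaw":1,"delta_pos":[0.302,-0.196,-0.295],"twist":[0,0,-0.399]},
  ],
)

```text
t: 1.23
tcp_pos: [0.3001, -0.4001, 0.32]
orientation: [-2.201, -2.241, -0.0]
force: [-0.6, 0.3, 0.4]
finger_gap: 0.08
```

```bash
python3 - <<'E'
from h import *
s=monitor.get_state();print(s["tcp_pos"],s["joints"],s["finger_gap"]);R=down(.02)
go([.583,.165,.32],R);go([.583,.165,.065],R)
E
```

```text
[ 0.30006233 -0.40005966  0.31997269] [-1.06648005e+00  1.12411494e-01  1.36205476e+00 -1.50058013e-05
  1.66794575e+00 -1.08453963e+00] 0.08041257410405898
delta [1.1197e+00 5.8620e-01 5.0000e-04] twist [-0.0001 -0.0002 -0.0006] rows>= 10.1
delta [1.1194 0.5864 0.5105] twist [-0.0001 -0.0002 -0.0006] rows>= 10.9
```

arm_command(
  targets=[
    {"jaw":1,"delta_pos":[0.98,0.586,0],"twist":[0,0,0]},
    {"jaw":1,"delta_pos":[0.98,0.586,0],"twist":[0,0,0]},
    {"jaw":1,"delta_pos":[0.98,0.586,0],"twist":[0,0,0]},
    {"jaw":1,"delta_pos":[0.98,0.586,0],"twist":[0,0,0]},
    {"jaw":1,"delta_pos":[0.98,0.586,0],"twist":[0,0,0]},
    {"jaw":1,"delta_pos":[0.98,0.586,0],"twist":[0,0,0]},
    {"jaw":1,"delta_pos":[0.98,0.586,0],"twist":[0,0,0]},
    {"jaw":1,"delta_pos":[0.98,0.586,0],"twist":[0,0,0]},
    {"jaw":1,"delta_pos":[0.98,0.586,0],"twist":[0,0,0]},
    {"jaw":1,"delta_pos":[0.98,0.586,0],"twist":[0,0,0]},
    {"jaw":1,"delta_pos":[0.98,0.586,0],"twist":[0,0,0]},
  ],
)

```text
t: 2.6
tcp_pos: [0.5833, 0.0952, 0.3197]
orientation: [-2.2, -2.242, 0.003]
force: [-0.0, -0.0, -0.7]
finger_gap: 0.001
```

```bash
python3 - <<'E'
from h import *
s=monitor.get_state();print(s["tcp_pos"],s["finger_gap"]);R=down(.02)
go([.583,.165,.32],R);go([.583,.165,.065],R)
E
```

```text
[0.58328458 0.09521967 0.31968761] 0.0013165190991918233
delta [ 0.1395  0.0021 -0.0008] twist [-0.0005  0.0003 -0.0002] rows>= 1.1
delta [0.14   0.0029 0.5092] twist [-0.0005  0.0003 -0.0002] rows>= 4.2
```

arm_command(
  targets=[
    {"jaw":1,"delta_pos":[0.14,0.003,0.1],"twist":[0,0,0]},
    {"jaw":1,"delta_pos":[0.14,0.003,0.2],"twist":[0,0,0]},
    {"jaw":1,"delta_pos":[0.14,0.003,0.3],"twist":[0,0,0]},
    {"jaw":1,"delta_pos":[0.14,0.003,0.4],"twist":[0,0,0]},
    {"jaw":1,"delta_pos":[0.14,0.003,0.48],"twist":[0,0,0]},
    {"jaw":1,"delta_pos":[0.14,0.003,0.51],"twist":[0,0,0]},
    {"jaw":1,"delta_pos":[0.16,0.003,0.51],"twist":[0,0,0]},
    {"jaw":1,"delta_pos":[0.18,0.003,0.51],"twist":[0,0,0]},
    {"jaw":1,"delta_pos":[0.2,0.003,0.51],"twist":[0,0,0]},
    {"jaw":1,"delta_pos":[0.22,0.003,0.51],"twist":[0,0,0]},
    {"jaw":1,"delta_pos":[0.24,0.003,0.51],"twist":[0,0,0]},
    {"jaw":1,"delta_pos":[0.26,0.003,0.51],"twist":[0,0,0]},
    {"jaw":1,"delta_pos":[0.28,0.003,0.51],"twist":[0,0,0]},
  ],
)

```text
t: 4.22
tcp_pos: [0.5822, 0.236, 0.0653]
orientation: [2.199, 2.243, -0.0]
force: [0.6, 1.0, -0.4]
finger_gap: 0.004
```

```bash
python3 - <<'E'
from h import *
im={n:imaging.get_image(n)[:,:,::-1] for n in("top","scene")}
a=cv2.resize(im["top"][130:230,130:230],None,fx=4,fy=4,interpolation=cv2.INTER_CUBIC)
b=cv2.resize(im["scene"][205:305,230:330],None,fx=4,fy=4,interpolation=cv2.INTER_CUBIC)
cv2.imwrite("pics/push1.png",np.hstack([a,b]));print(monitor.get_state()["force"])
E
```

```text
[-0.73351556  0.05938751 -0.59689062]
```

View pics/push1.png

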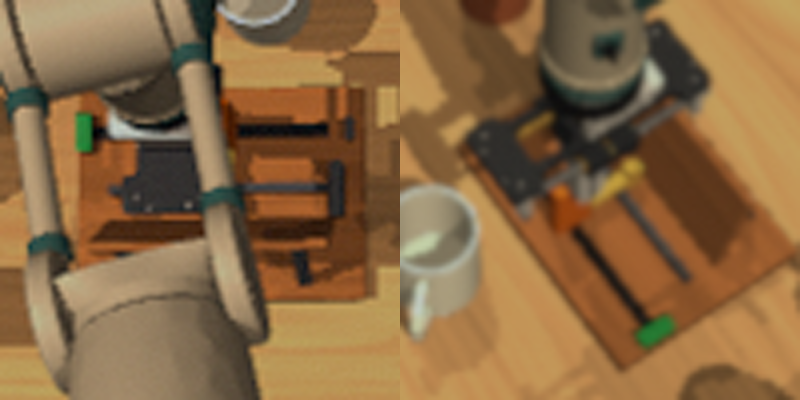

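The grip is now ahead of the fingers and has moved towards the green end (scene crop, grip at (565,210), green at (655,330)). I'll keep pushing.

arm_command(
  targets=[
    {"jaw":1,"delta_pos":[0.02,0,0],"twist":[0,0,0]},
    {"jaw":1,"delta_pos":[0.04,0,0],"twist":[0,0,0]},
    {"jaw":1,"delta_pos":[0.06,0,0],"twist":[0,0,0]},
    {"jaw":1,"delta_pos":[0.08,0,0],"twist":[0,0,0]},
    {"jaw":1,"delta_pos":[0.1,0,0],"twist":[0,0,0]},
    {"jaw":1,"delta_pos":[0.12,0,0],"twist":[0,0,0]},
    {"jaw":1,"delta_pos":[0.126,0,0],"twist":[0,0,0]},
  ],
)

```text
t: 5.2
tcp_pos: [0.581, 0.299, 0.0653]
orientation: [2.199, 2.244, -0.0]
force: [-0.2, -0.2, 0.1]
finger_gap: 0.004
```

arm_command(
  targets=[
    {"jaw":1,"delta_pos":[0.004,0,0],"twist":[0,0,0]},
    {"jaw":1,"delta_pos":[0.008,0,0],"twist":[0,0,0]},
    {"jaw":1,"delta_pos":[0.012,0,0],"twist":[0,0,0]},
  ],
)

```text
t: 5.58
tcp_pos: [0.581, 0.3041, 0.0654]
orientation: [2.2, 2.242, -0.0]
force: [0.1, 0.1, 0.4]
finger_gap: 0.007
```

arm_command(
  targets=[
    {"jaw":1,"delta_pos":[0.004,0,0],"twist":[0,0,0]},
    {"jaw":1,"delta_pos":[0.008,0,0],"twist":[0,0,0]},
  ],
)

```text
t: 5.82
tcp_pos: [0.5809, 0.3083, 0.0653]
orientation: [2.2, 2.243, -0.0]
force: [0.2, 0.2, 0.6]
finger_gap: 0.005
```

arm_command(
  targets=[
    {"jaw":1,"delta_pos":[0.004,0,0],"twist":[0,0,0]},
    {"jaw":1,"delta_pos":[0.006,0,0],"twist":[0,0,0]},
  ],
)

```text
t: 6.08
tcp_pos: [0.5809, 0.3114, 0.0653]
orientation: [2.199, 2.243, -0.0]
force: [-0.5, -0.8, -0.3]
finger_gap: 0.001
```

```bash
python3 - <<'E'
from h import *
im={n:imaging.get_image(n)[:,:,::-1] for n in("top","scene")}
b=cv2.resize(im["scene"][220:300,230:330],None,fx=7,fy=7,interpolation=cv2.INTER_CUBIC)
cv2.imwrite("pics/push2.png",b);print(monitor.get_state()["force"])
E
```

```text
[ 0.17009283 -0.59501707 -0.39528274]
```

View pics/push2.png

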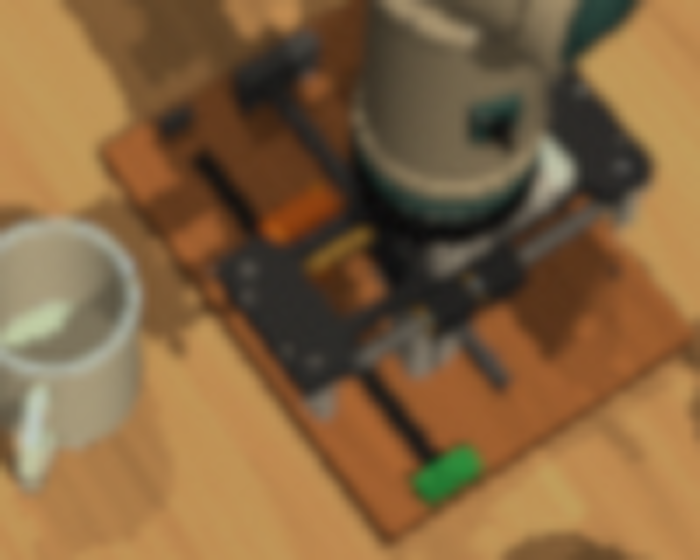

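```bash
python3 - <<'E'
from h import *
p=monitor.get_state()["tcp_pos"]
f=lambda X:((proj("scene",X)-[230,220])*7).round()
print("tcp in crop",f(p),"finger 40 up",f(p+[0,0,.04]),"expected grip top for q=.005/.02/.11",f([[.585,.218,.095],[.585,.233,.095],[.585,.323,.095]]),"bottom",f([[.585,.218,.02],[.585,.323,.02]]),"green",f([.583,.338,.03]))
for n in("top","scene"):
  h=cv2.cvtColor(imaging.get_image(n),cv2.COLOR_RGB2HSV)
  m=cv2.inRange(h,(8,200,150),(16,255,255));k,l,st,ce=cv2.connectedComponentsWithStats(m)
  print(n,[(st[i].tolist(),ce[i]) for i in range(1,k) if 8<st[i,4]<600 and 150<ce[i][0]<320])
E
```

```text
tcp in crop [[411. 385.]] finger 40 up [[415. 348.]] expected grip top for q=.005/.02/.11 [[289. 202.]
 [307. 227.]
 [421. 383.]] bottom [[286. 273.]
 [413. 449.]] green [[436. 464.]]
top [([183, 157, 3, 7, 18], array([183.94444444, 160.38888889]))]
scene []
```

```bash
python3 - <<'E'
from h import *
a=cv2.imread("pics/push1.png")[80:280,500:700]
a=cv2.resize(a,(400,400),interpolation=cv2.INTER_CUBIC)
s0=cv2.imread("pics/scene0.png")[225:275,255:305];b=cv2.resize(s0,(400,400),interpolation=cv2.INTER_CUBIC)
cv2.imwrite("pics/cmp.png",np.hstack([a,b]))
f=lambda X:((proj("scene",X)-[255,225])*8).round().tolist()
print("grip q=.006 corners top/bottom",f([[.585+i,.219+j,z] for z in(.095,.02) for i in(-.018,.018) for j in(-.008,.008)]))
print("tcp then",f([.5822,.236,.0653]))
E
```

```text
grip q=.006 corners top/bottom [[158.0, 155.0], [180.0, 186.0], [82.0, 200.0], [104.0, 230.0], [154.0, 237.0], [175.0, 267.0], [81.0, 281.0], [102.0, 311.0]]
tcp then [[159.0, 254.0]]
```

View pics/cmp.png

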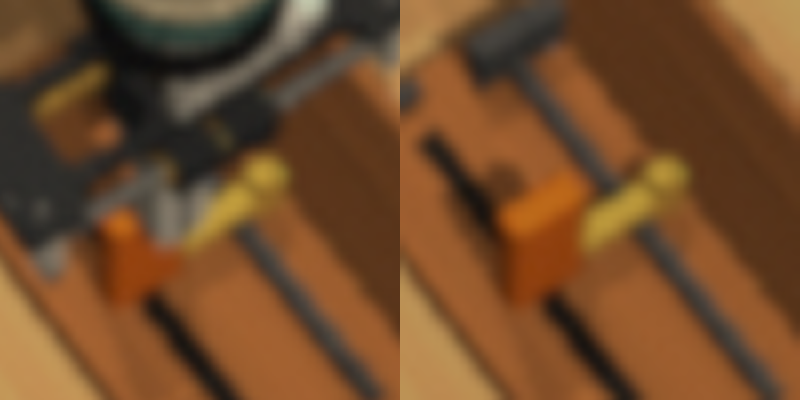

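The grip has not moved. In the early push frame the fingers are already on its +y side, so they never pushed it. I'll lift, go back to the −y side and retry, checking each stage.

arm_command(
  targets=[
    {"jaw":1,"delta_pos":[0,0,-0.1],"twist":[0,0,0]},
    {"jaw":1,"delta_pos":[0,0,-0.2],"twist":[0,0,0]},
    {"jaw":1,"delta_pos":[0,0,-0.2],"twist":[0,0,0]},
    {"jaw":1,"delta_pos":[-0.1,0,-0.2],"twist":[0,0,0]},
    {"jaw":1,"delta_pos":[-0.2,0.006,-0.2],"twist":[0,0,0]},
    {"jaw":1,"delta_pos":[-0.28,0.006,-0.2],"twist":[0,0,0]},
    {"jaw":1,"delta_pos":[-0.28,0.006,-0.2],"twist":[0,0,0]},
    {"jaw":1,"delta_pos":[-0.28,0.006,-0.1],"twist":[0,0,0]},
    {"jaw":1,"delta_pos":[-0.28,0.006,0],"twist":[0,0,0]},
    {"jaw":1,"delta_pos":[-0.28,0.006,0],"twist":[0,0,0]},
    {"jaw":1,"delta_pos":[-0.28,0.006,0],"twist":[0,0,0]},
  ],
)

```text
t: 7.65
tcp_pos: [0.5876, 0.1722, 0.0664]
orientation: [2.198, 2.243, 0.002]
force: [-0.7, -0.2, -0.5]
finger_gap: 0.006
```

arm_command(
  targets=[
    {"jaw":1,"delta_pos":[0.02,0,0],"twist":[0,0,0]},
    {"jaw":1,"delta_pos":[0.04,0,0],"twist":[0,0,0]},
    {"jaw":1,"delta_pos":[0.05,0,0],"twist":[0,0,0]},
  ],
)

```text
t: 8.02
tcp_pos: [0.5866, 0.1976, 0.0663]
orientation: [2.198, 2.243, 0.003]
force: [-0.8, -0.7, -0.6]
finger_gap: 0.004
```

arm_command(
  targets=[
    {"jaw":1,"delta_pos":[0.01,0,0],"twist":[0,0,0]},
    {"jaw":1,"delta_pos":[0.02,0,0],"twist":[0,0,0]},
  ],
)

```text
t: 8.28
tcp_pos: [0.5858, 0.2067, 0.0654]
orientation: [2.2, 2.243, -0.0]
force: [0.2, 0.8, 0.3]
finger_gap: 0.003
```

arm_command(
  targets=[
    {"jaw":1,"delta_pos":[0.01,0,0],"twist":[0,0,0]},
    {"jaw":1,"delta_pos":[0.02,0,0],"twist":[0,0,0]},
  ],
)

```text
t: 8.52
tcp_pos: [0.5857, 0.2166, 0.0653]
orientation: [2.2, 2.243, -0.0]
force: [-0.2, 0.5, 0.2]
finger_gap: 0.008
```

```bash
python3 - <<'E'
from h import *
im=imaging.get_image("scene")[:,:,::-1][225:275,255:305]
cv2.imwrite("pics/push3.png",cv2.resize(im,(400,400),interpolation=cv2.INTER_CUBIC));print(monitor.get_state())
E
```

```text
{'t': 8.575, 'joints': array([2.43535886e-01, 4.22794128e-01, 1.55691985e+00, 5.15101522e-04,
       1.16177837e+00, 2.23689700e-01]), 'joint_vel': array([-0.00511801, -0.00138686,  0.00143507, -0.00474038,  0.00069393,
       -0.01163707]), 'joint_efforts': array([-7.22364597e-01, -4.68208838e+01, -2.13527316e+01, -9.95764858e-02,
        6.68662484e-02,  1.36485489e-02]), 'tcp_pos': array([0.58567839, 0.21723823, 0.06526106]), 'orientation': array([-2.19927364e+00, -2.24290018e+00, -5.23281607e-04]), 'force': array([-0.01312354,  0.87556016,  0.26810343]), 'torque': array([-0.04447309, -0.09906779,  0.01404887]), 'finger_gap': 0.005892889039587209}
```

View pics/push3.png

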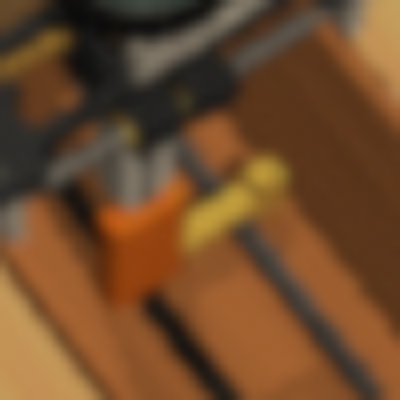

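The fingertips now sit inside the grip's image outline with no measurable force, so pushing gives no contact. I'll grasp the grip instead. The gap reading will show whether it is solid and where it is.

arm_command(
  targets=[
    {"jaw":1,"delta_pos":[0,0,-0.1],"twist":[0,0,0]},
    {"jaw":0.3,"delta_pos":[0.006,0,-0.14],"twist":[0,0,0]},
    {"jaw":0.3,"delta_pos":[0.006,0,-0.14],"twist":[0,0,0]},
    {"jaw":0.3,"delta_pos":[0.006,0,-0.14],"twist":[0,0,0]},
    {"jaw":0.3,"delta_pos":[0.006,0,-0.14],"twist":[0,0,0]},
    {"jaw":0.3,"delta_pos":[0.006,0,-0.14],"twist":[0,0,0]},
    {"jaw":0.3,"delta_pos":[0.006,0,-0.14],"twist":[0,0,0]},
  ],
  newtons=15,
)

```text
t: 9.45
tcp_pos: [0.5854, 0.2192, 0.1348]
orientation: [-2.2, -2.243, 0.001]
force: [-0.4, -0.1, 0.3]
finger_gap: 0.607
```

arm_command(
  targets=[
    {"jaw":0.3,"delta_pos":[0,0,0.05],"twist":[0,0,0]},
    {"jaw":0.3,"delta_pos":[0,0,0.1],"twist":[0,0,0]},
    {"jaw":0.3,"delta_pos":[0,0,0.14],"twist":[0,0,0]},
    {"jaw":0.3,"delta_pos":[0,0,0.14],"twist":[0,0,0]},
  ],
)

```text
t: 9.95
tcp_pos: [0.5842, 0.219, 0.0636]
orientation: [-2.198, -2.242, 0.005]
force: [-0.2, 0.5, 0.0]
finger_gap: 0.7
```

arm_command(
  targets=[
    {"jaw":1,"delta_pos":[0,0,0],"twist":[0,0,0]},
    {"jaw":1,"delta_pos":[0,0,0],"twist":[0,0,0]},
    {"jaw":1,"delta_pos":[0,0,0],"twist":[0,0,0]},
    {"jaw":1,"delta_pos":[0,0,0],"twist":[0,0,0]},
    {"jaw":1,"delta_pos":[0,0,0],"twist":[0,0,0]},
    {"jaw":1,"delta_pos":[0,0,0],"twist":[0,0,0]},
  ],
)

```text
t: 10.7
tcp_pos: [0.5856, 0.2193, 0.0654]
orientation: [2.2, 2.243, -0.0]
force: [0.3, 1.0, -0.6]
finger_gap: 0.098
```

```bash
python3 - <<'E'
from h import *
np.set_printoptions(precision=1,suppress=True)
p=np.array([.582,.236,.065])
for z in(.162,.2,.25):
  for dx in(-.0885,.0885):
    X=[[p[0]+dx,p[1]+dy,z] for dy in(-.0375,.0375)]
    print(z,dx,"top crop4",((proj("top",X)-130)*4).tolist(),"scene crop4",((proj("scene",X)-[230,205])*4+[400,0]).tolist())
im={n:imaging.get_image(n)[:,:,::-1] for n in("top","scene")}
a=cv2.resize(im["top"][130:230,130:230],None,fx=4,fy=4,interpolation=cv2.INTER_CUBIC)
b=cv2.resize(im["scene"][205:305,230:330],None,fx=4,fy=4,interpolation=cv2.INTER_CUBIC)
cv2.imwrite("pics/grasp1.png",np.hstack([a,b]));s=monitor.get_state();print(s["finger_gap"],s["tcp_pos"])
print("tcp now",((proj("top",s["tcp_pos"])-130)*4).tolist(),((proj("scene",s["tcp_pos"])-[230,205])*4+[400,0]).tolist())
E
```

```text
0.162 -0.0885 top crop4 [[228.65291978657217, 223.20844064920152], [129.03039003414506, 222.4751348899955]] scene crop4 [[650.3570266607856, 60.673120685555546], [706.6535849543936, 132.38375290092574]]
0.162 0.0885 top crop4 [[233.30234328939923, -7.48563068982196], [134.91298046415795, -8.344637728241025]] scene crop4 [[457.5781549169013, 171.62465629331518], [511.29739276049986, 248.7804911046801]]
0.2 -0.0885 top crop4 [[221.92793426432388, 218.30369375761416], [119.47145220223138, 217.5466430057411]] scene crop4 [[653.0816906077382, 35.92216595067964], [710.7226108071925, 108.66327065863629]]
0.2 0.0885 top crop4 [[226.80016990827357, -18.797645369381257], [125.65001447833004, -19.68489413406496]] scene crop4 [[456.0012207625157, 148.49576374952392], [510.94222680161715, 226.90722558356924]]
0.25 -0.0885 top crop4 [[212.47446202548394, 211.40866782343232], [106.03444164101325, 210.6181611046411]] scene crop4 [[656.8492652444113, 1.6452943010112904], [716.357638561439, 75.7651349425264]]
0.25 0.0885 top crop4 [[217.6688340777714, -34.68457969619669], [112.64172170626443, -35.611436322729276]] scene crop4 [[453.81526461683404, 116.39044187486411], [510.4490295234748, 196.4964054834893]]
0.020856679163559582 [0.6 0.2 0.1]
tcp now [[220.65733368232293, 121.45305726174058]] [[564.715163132772, 193.47000025159127]]
```

View pics/grasp1.png

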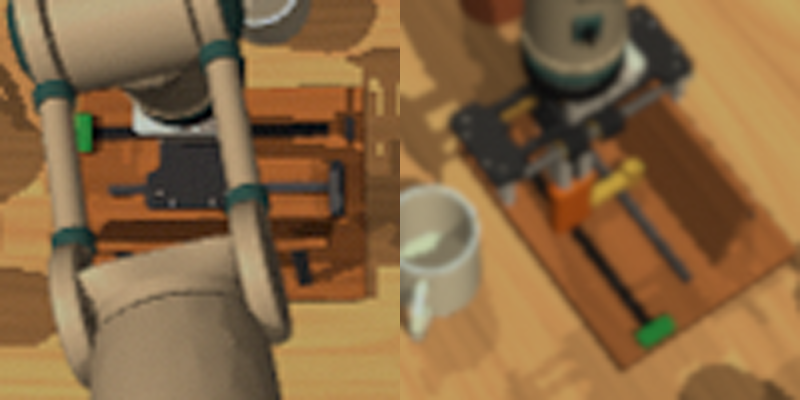

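Odd: the jaws closed fully (gap 0.02) at the spot where both views place the grip. So either the grip is not solid or the true tool height differs from the reported one. I'll check the tool's z by touching bare table.

arm_command(
  targets=[
    {"jaw":1,"delta_pos":[0,0,-0.1],"twist":[0,0,0]},
    {"jaw":1,"delta_pos":[0,0,-0.2],"twist":[0,0,0]},
    {"jaw":1,"delta_pos":[0,0,-0.3],"twist":[0,0,0]},
    {"jaw":1,"delta_pos":[-0.19,-0.475,-0.3],"twist":[0,0,0]},
    {"jaw":1,"delta_pos":[-0.19,-0.475,-0.3],"twist":[0,0,0]},
    {"jaw":1,"delta_pos":[-0.19,-0.475,-0.3],"twist":[0,0,0]},
    {"jaw":1,"delta_pos":[-0.19,-0.475,-0.3],"twist":[0,0,0]},
    {"jaw":1,"delta_pos":[-0.19,-0.475,-0.3],"twist":[0,0,0]},
    {"jaw":1,"delta_pos":[-0.19,-0.475,-0.2],"twist":[0,0,0]},
    {"jaw":1,"delta_pos":[-0.19,-0.475,-0.1],"twist":[0,0,0]},
    {"jaw":1,"delta_pos":[-0.19,-0.475,0],"twist":[0,0,0]},
    {"jaw":1,"delta_pos":[-0.19,-0.475,0.06],"twist":[0,0,0]},
    {"jaw":1,"delta_pos":[-0.19,-0.475,0.09],"twist":[0,0,0]},
    {"jaw":1,"delta_pos":[-0.19,-0.475,0.1],"twist":[0,0,0]},
    {"jaw":1,"delta_pos":[-0.19,-0.475,0.1],"twist":[0,0,0]},
  ],
)

```text
t: 12.68
tcp_pos: [0.3509, 0.1199, 0.0154]
orientation: [2.199, 2.243, 0.0]
force: [0.3, 0.3, 0.2]
finger_gap: 0.005
```

```bash
python3 - <<'E'
from h import *
s=monitor.get_state();p=s["tcp_pos"];print(p,s["force"])
t=proj("top",p)[0].round().astype(int);c=proj("scene",p)[0].round().astype(int);print(t,c)
im={n:imaging.get_image(n)[:,:,::-1] for n in("top","scene")}
a=cv2.resize(im["top"][t[1]-30:t[1]+30,t[0]-30:t[0]+30],(400,400),interpolation=cv2.INTER_CUBIC)
b=cv2.resize(im["scene"][c[1]-30:c[1]+30,c[0]-30:c[0]+30],(400,400),interpolation=cv2.INTER_CUBIC)
cv2.imwrite("pics/tip.png",np.hstack([a,b]))
E
```

```text
[0.35086903 0.11990287 0.01540009] [0.34172045 0.26333992 0.15471355]
[216 233] [311 206]
```

View pics/tip.png

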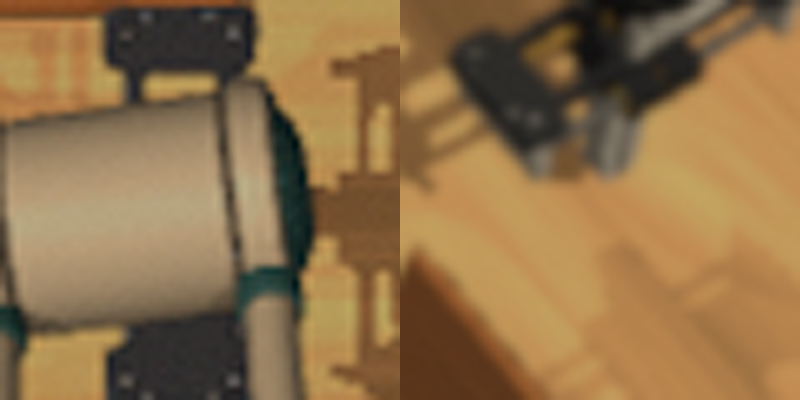

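Here the fingertip appears about 3–4 px above the reported TCP position, so the real tips may be about 3 cm higher than reported. I'll descend carefully to contact.

arm_command(
  targets=[
    {"jaw":1,"delta_pos":[0,0,0.01],"twist":[0,0,0]},
    {"jaw":1,"delta_pos":[0,0,0.02],"twist":[0,0,0]},
    {"jaw":1,"delta_pos":[0,0,0.024],"twist":[0,0,0]},
  ],
)

```text
t: 13.15
tcp_pos: [0.3497, 0.1197, 0.0031]
orientation: [-2.2, -2.243, 0.001]
force: [-0.2, 0.2, 0.3]
finger_gap: 0.002
```

arm_command(
  targets=[
    {"jaw":1,"delta_pos":[0,0,0.004],"twist":[0,0,0]},
    {"jaw":1,"delta_pos":[0,0,0.008],"twist":[0,0,0]},
  ],
)

```text
t: 13.4
tcp_pos: [0.35, 0.1197, -0.0008]
orientation: [2.2, 2.243, 0.0]
force: [0.0, 0.4, 0.1]
finger_gap: 0.004
```

arm_command(
  targets=[
    {"jaw":1,"delta_pos":[0,0,0.004],"twist":[0,0,0]},
    {"jaw":1,"delta_pos":[0,0,0.008],"twist":[0,0,0]},
  ],
)

```text
t: 13.65
tcp_pos: [0.3501, 0.1197, -0.0048]
orientation: [2.2, 2.243, 0.0]
force: [-0.0, 0.1, -0.1]
finger_gap: 0.005
```

The reported z is negative with no contact, so the reported TCP is offset. I'll continue in small steps to measure it.

arm_command(
  targets=[
    {"jaw":1,"delta_pos":[0,0,0.006],"twist":[0,0,0]},
    {"jaw":1,"delta_pos":[0,0,0.012],"twist":[0,0,0]},
  ],
)

```text
t: 13.9
tcp_pos: [0.35, 0.1197, -0.0109]
orientation: [2.2, 2.243, -0.0]
force: [0.4, -0.1, 0.9]
finger_gap: 0.0
```

arm_command(
  targets=[
    {"jaw":1,"delta_pos":[0,0,0.006],"twist":[0,0,0]},
    {"jaw":1,"delta_pos":[0,0,0.012],"twist":[0,0,0]},
  ],
)

```text
t: 14.15
tcp_pos: [0.35, 0.1197, -0.0169]
orientation: [2.2, 2.243, -0.0]
force: [0.3, 0.9, -0.5]
finger_gap: 0.004
```

arm_command(
  targets=[
    {"jaw":1,"delta_pos":[0,0,0.004],"twist":[0,0,0]},
    {"jaw":1,"delta_pos":[0,0,0.008],"twist":[0,0,0]},
  ],
)

```text
t: 14.4
tcp_pos: [0.35, 0.1197, -0.0208]
orientation: [2.2, 2.243, -0.0]
force: [0.4, 0.9, -0.0]
finger_gap: 0.008
```

arm_command(
  targets=[
    {"jaw":1,"delta_pos":[0,0,0.004],"twist":[0,0,0]},
    {"jaw":1,"delta_pos":[0,0,0.008],"twist":[0,0,0]},
  ],
)

```text
t: 14.65
tcp_pos: [0.3501, 0.1197, -0.0248]
orientation: [2.2, 2.243, 0.0]
force: [-0.4, 0.2, 0.3]
finger_gap: 0.006
```

arm_command(
  targets=[
    {"jaw":1,"delta_pos":[0,0,0.004],"twist":[0,0,0]},
    {"jaw":1,"delta_pos":[0,0,0.008],"twist":[0,0,0]},
  ],
)

```text
t: 14.9
tcp_pos: [0.35, 0.1197, -0.0288]
orientation: [2.2, 2.243, -0.0]
force: [0.5, -0.1, -0.4]
finger_gap: 0.005
```

arm_command(
  targets=[
    {"jaw":1,"delta_pos":[0,0,0.004],"twist":[0,0,0]},
  ],
)

```text
t: 15.02
tcp_pos: [0.35, 0.1197, -0.0308]
orientation: [2.2, 2.243, -0.0]
force: [-0.8, 0.1, -1.1]
finger_gap: 0.006
```

arm_command(
  targets=[
    {"jaw":1,"delta_pos":[0,0,0.004],"twist":[0,0,0]},
  ],
)

```text
t: 15.15
tcp_pos: [0.3501, 0.1197, -0.0325]
orientation: [2.2, 2.243, -0.0]
force: [-3.9, -1.2, 28.0]
finger_gap: 0.007
```

arm_command(
  targets=[
    {"jaw":1,"delta_pos":[0,0,0.004],"twist":[0,0,0]},
  ],
)

```text
t: 15.28
tcp_pos: [0.3502, 0.1197, -0.0327]
orientation: [-2.199, -2.243, 0.0]
force: [-8.9, -0.7, 53.1]
finger_gap: 0.003
```

arm_command(
  targets=[
    {"jaw":1,"delta_pos":[0,0,0.004],"twist":[0,0,0]},
  ],
)

```text
t: 15.4
tcp_pos: [0.3502, 0.1198, -0.0329]
orientation: [2.199, 2.243, -0.0]
force: [-14.0, -2.3, 79.6]
finger_gap: 0.007
```

Contact is at reported z ≈ −0.032, so the true tips are 32 mm higher than reported. Backing off at once.

arm_command(
  targets=[
    {"jaw":1,"delta_pos":[0,0,-0.1],"twist":[0,0,0]},
    {"jaw":1,"delta_pos":[0,0,-0.2],"twist":[0,0,0]},
    {"jaw":1,"delta_pos":[0,0,-0.3],"twist":[0,0,0]},
    {"jaw":1,"delta_pos":[0,0,-0.4],"twist":[0,0,0]},
    {"jaw":1,"delta_pos":[0,0,-0.4],"twist":[0,0,0]},
  ],
)

```text
t: 16.02
tcp_pos: [0.3531, 0.1202, 0.1668]
orientation: [2.196, 2.239, 0.011]
force: [0.9, 0.2, 0.4]
finger_gap: 0.005
```

```bash
python3 - <<'E'
from h import *
s=monitor.get_state();print(s["tcp_pos"],s["force"]);R=down(.02)
go([.586,.168,.175],R);go([.586,.168,.03],R);go([.585,.195,.03],R)
for q in(0,.05):print(proj("scene",[.585,.213+q,.095]))
E
```

```text
[0.35308377 0.12021746 0.16676712] [0.85090703 0.22889695 0.36204362]
delta [ 0.0864  0.4677 -0.0122] twist [ 0.0028 -0.0003 -0.0001] rows>= 3.8
delta [0.0861 0.4652 0.2778] twist [ 0.0028 -0.0003 -0.0001] rows>= 4.4
delta [0.1402 0.4642 0.2778] twist [ 0.0028 -0.0003 -0.0001] rows>= 4.5
[[270.38054414 247.65037295]]
[[279.20976201 259.74905257]]
```

arm_command(
  targets=[
    {"jaw":1,"delta_pos":[0.086,0.467,-0.014],"twist":[0,0,0]},
    {"jaw":1,"delta_pos":[0.086,0.467,-0.014],"twist":[0,0,0]},
    {"jaw":1,"delta_pos":[0.086,0.467,-0.014],"twist":[0,0,0]},
    {"jaw":1,"delta_pos":[0.086,0.467,-0.014],"twist":[0,0,0]},
    {"jaw":1,"delta_pos":[0.086,0.467,-0.014],"twist":[0,0,0]},
    {"jaw":1,"delta_pos":[0.086,0.467,0.08],"twist":[0,0,0]},
    {"jaw":1,"delta_pos":[0.086,0.467,0.18],"twist":[0,0,0]},
    {"jaw":1,"delta_pos":[0.086,0.467,0.27],"twist":[0,0,0]},
    {"jaw":1,"delta_pos":[0.086,0.467,0.27],"twist":[0,0,0]},
  ],
)

```text
t: 17.15
tcp_pos: [0.577, 0.1663, 0.0242]
orientation: [-2.195, -2.238, 0.014]
force: [0.3, -0.2, -0.3]
finger_gap: 0.006
```

arm_command(
  targets=[
    {"jaw":1,"delta_pos":[0.02,0,0],"twist":[0,0,0]},
    {"jaw":1,"delta_pos":[0.04,0,0],"twist":[0,0,0]},
    {"jaw":1,"delta_pos":[0.06,0,0],"twist":[0,0,0]},
    {"jaw":1,"delta_pos":[0.08,0,0],"twist":[0,0,0]},
  ],
)

```text
t: 17.65
tcp_pos: [0.5825, 0.2078, 0.0294]
orientation: [2.197, 2.243, 0.001]
force: [0.1, -3.8, 1.7]
finger_gap: 0.003
```

arm_command(
  targets=[
    {"jaw":1,"delta_pos":[0.012,0,0],"twist":[0,0,0]},
    {"jaw":1,"delta_pos":[0.024,0,0],"twist":[0,0,0]},
  ],
)

```text
t: 17.9
tcp_pos: [0.582, 0.2192, 0.0286]
orientation: [2.198, 2.243, -0.0]
force: [0.9, -3.4, 2.2]
finger_gap: 0.011
```

Now there is a steady 3.5 N reaction, so the grip is being pushed.

arm_command(
  targets=[
    {"jaw":1,"delta_pos":[0.02,0,0],"twist":[0,0,0]},
    {"jaw":1,"delta_pos":[0.04,0,0],"twist":[0,0,0]},
    {"jaw":1,"delta_pos":[0.06,0,0],"twist":[0,0,0]},
    {"jaw":1,"delta_pos":[0.08,0,0],"twist":[0,0,0]},
    {"jaw":1,"delta_pos":[0.1,0,0],"twist":[0,0,0]},
    {"jaw":1,"delta_pos":[0.12,0,0],"twist":[0,0,0]},
    {"jaw":1,"delta_pos":[0.14,0,0],"twist":[0,0,0]},
    {"jaw":1,"delta_pos":[0.15,0,0],"twist":[0,0,0]},
  ],
)

```text
t: 18.9
tcp_pos: [0.58, 0.295, 0.0282]
orientation: [-2.199, -2.243, 0.0]
force: [1.3, -2.8, 1.8]
finger_gap: 0.004
```

arm_command(
  targets=[
    {"jaw":1,"delta_pos":[0.006,0,0],"twist":[0,0,0]},
    {"jaw":1,"delta_pos":[0.01,0,0],"twist":[0,0,0]},
  ],
)

```text
t: 19.15
tcp_pos: [0.5799, 0.2993, 0.0282]
orientation: [-2.2, -2.243, 0.001]
force: [-0.6, -3.2, 1.7]
finger_gap: 0.004
```

arm_command(
  targets=[
    {"jaw":1,"delta_pos":[0.004,0,0],"twist":[0,0,0]},
    {"jaw":1,"delta_pos":[0.006,0,0],"twist":[0,0,0]},
  ],
)

```text
t: 19.4
tcp_pos: [0.5798, 0.3022, 0.0282]
orientation: [-2.2, -2.243, 0.001]
force: [0.2, -1.5, 1.9]
finger_gap: 0.005
```

arm_command(
  targets=[
    {"jaw":1,"delta_pos":[0.003,0,0],"twist":[0,0,0]},
  ],
)

```text
t: 19.52
tcp_pos: [0.5797, 0.3036, 0.0282]
orientation: [-2.2, -2.243, 0.001]
force: [-0.1, -3.0, 1.4]
finger_gap: 0.004
```

arm_command(
  targets=[
    {"jaw":1,"delta_pos":[0.003,0,0],"twist":[0,0,0]},
  ],
)

```text
t: 19.65
tcp_pos: [0.5797, 0.3052, 0.0282]
orientation: [-2.2, -2.243, 0.001]
force: [-0.4, -2.9, 0.9]
finger_gap: 0.007
```

arm_command(
  targets=[
    {"jaw":1,"delta_pos":[0.003,0,0],"twist":[0,0,0]},
  ],
)

```text
t: 19.77
tcp_pos: [0.5797, 0.3068, 0.0282]
orientation: [-2.2, -2.243, 0.001]
force: [-0.5, -2.7, 1.3]
finger_gap: 0.006
```

arm_command(
  targets=[
    {"jaw":1,"delta_pos":[0.003,0,0],"twist":[0,0,0]},
  ],
)

```text
t: 19.9
tcp_pos: [0.5796, 0.3083, 0.0282]
orientation: [-2.2, -2.243, 0.001]
force: [-0.8, -2.2, 0.6]
finger_gap: -0.002
```

arm_command(
  targets=[
    {"jaw":1,"delta_pos":[0.003,0,0],"twist":[0,0,0]},
  ],
)

```text
t: 20.02
tcp_pos: [0.5796, 0.309, 0.0282]
orientation: [2.198, 2.243, -0.002]
force: [-1.2, -6.1, 2.0]
finger_gap: 0.002
```

arm_command(
  targets=[
    {"jaw":1,"delta_pos":[0.003,0,0],"twist":[0,0,0]},
  ],
)

```text
t: 20.15
tcp_pos: [0.5796, 0.3089, 0.0282]
orientation: [2.197, 2.242, -0.006]
force: [-0.9, -9.4, 2.6]
finger_gap: 0.003
```

arm_command(
  targets=[
    {"jaw":1,"delta_pos":[0.002,0,0],"twist":[0,0,0]},
  ],
)

```text
t: 20.27
tcp_pos: [0.5796, 0.3089, 0.0282]
orientation: [2.196, 2.242, -0.008]
force: [-0.8, -11.6, 2.1]
finger_gap: 0.002
```

The grip stalled at y = 0.309 with force rising to 11.6 N, and the geometry predicts the end stop at about 0.307. It's at the end stop. Back off, lift and head for the tablet.

arm_command(
  targets=[
    {"jaw":1,"delta_pos":[-0.03,0,0],"twist":[0,0,0]},
    {"jaw":1,"delta_pos":[-0.06,0,0],"twist":[0,0,0]},
    {"jaw":1,"delta_pos":[-0.06,0,-0.1],"twist":[0,0,0]},
    {"jaw":1,"delta_pos":[-0.06,0,-0.2],"twist":[0,0,0]},
    {"jaw":1,"delta_pos":[-0.06,0,-0.3],"twist":[0,0,0]},
    {"jaw":1,"delta_pos":[-0.06,0,-0.4],"twist":[0,0,0]},
    {"jaw":0.5,"delta_pos":[-0.9,-0.16,-0.44],"twist":[0,0,0]},
    {"jaw":0.5,"delta_pos":[-0.9,-0.16,-0.44],"twist":[0,0,0]},
    {"jaw":0.5,"delta_pos":[-0.9,-0.16,-0.44],"twist":[0,0,0]},
    {"jaw":0.5,"delta_pos":[-0.9,-0.16,-0.44],"twist":[0,0,0]},
    {"jaw":0.5,"delta_pos":[-0.9,-0.16,-0.44],"twist":[0,0,0]},
    {"jaw":0.5,"delta_pos":[-0.9,-0.16,-0.44],"twist":[0,0,0]},
    {"jaw":0.5,"delta_pos":[-0.9,-0.16,-0.44],"twist":[0,0,0]},
    {"jaw":0.5,"delta_pos":[-0.9,-0.16,-0.44],"twist":[0,0,0]},
    {"jaw":0.5,"delta_pos":[-0.9,-0.16,-0.44],"twist":[0,0,0]},
  ],
)

```text
t: 22.15
tcp_pos: [0.5086, -0.1388, 0.2483]
orientation: [-2.2, -2.242, -0.002]
force: [-0.4, 1.0, 0.1]
finger_gap: 0.497
```

```bash
python3 - <<'E'
from h import *
np.set_printoptions(precision=4,suppress=True)
s=monitor.get_state();print(s["tcp_pos"],s["finger_gap"],s["joints"])
go([.5115,-.2165,.20],down(.057))
# verify stop & props from scene image numerically
h=cv2.cvtColor(imaging.get_image("scene"),cv2.COLOR_RGB2HSV)
m=cv2.inRange(h,(8,200,120),(16,255,255));k,l,st,ce=cv2.connectedComponentsWithStats(m)
print([(st[i].tolist(),ce[i]) for i in range(1,k) if 8<st[i,4]<600 and 200<ce[i][0]<330])
for q in(.006,.1,.11):print(q,proj("scene",[.583,.213+q,.06]))
# tablet top-edge profile in top0
g=cv2.cvtColor(cv2.imread("pics/top0.png"),cv2.COLOR_BGR2GRAY)
print(g[176:192,298:346:6])
E
```

```text
[ 0.5086 -0.1388  0.2483] 0.4973214562375734 [-0.3996  0.169   1.4636  0.0015  1.5089 -0.4184]
delta [-0.1557  0.0029  0.0964] twist [ 0.0002 -0.0004 -0.0122] rows>= 1.5
[([287, 272, 11, 16, 116], array([291.8879, 278.6121]))]
0.006 [[271.7529 253.6144]]
0.1 [[288.3015 276.3959]]
0.11 [[290.1164 278.8928]]
[[60 55 56 57 53 63 61 59]
 [60 51 48 53 52 58 53 50]
 [54 53 54 50 48 49 36 27]
 [53 51 50 41 27 25 24 26]
 [36 31 21 28 26 28 25 27]
 [27 27 31 30 28 28 27 27]
 [32 28 29 29 26 17  7  9]
 [27 27 14  3  6  2  3  4]
 [ 3  4  3  8  6  5 13 16]
 [ 4  1  6 12 12 21 32 36]
 [20 13 27 33 46 52 40 36]
 [52 49 50 43 51 44 35 19]
 [67 63 48 29 23 25 37 37]
 [33 21 25 27 39 41 56 51]
 [30 39 38 41 57 54 51 50]
 [41 56 54 54 49 52 47 45]]
```

The orange centroid (291.9,278.6) matches joint 0.11 (predicted 290.1,278.9). Now descend on the tablet with the jaws about half open, allowing for the 32 mm.

arm_command(
  targets=[
    {"jaw":0.5,"delta_pos":[-0.16,0.011,0],"twist":[0,0,-0.012]},
    {"jaw":0.5,"delta_pos":[-0.16,0.011,0],"twist":[0,0,-0.012]},
    {"jaw":0.5,"delta_pos":[-0.16,0.011,0.08],"twist":[0,0,-0.012]},
    {"jaw":0.5,"delta_pos":[-0.16,0.011,0.16],"twist":[0,0,-0.012]},
    {"jaw":0.5,"delta_pos":[-0.16,0.011,0.23],"twist":[0,0,-0.012]},
    {"jaw":0.5,"delta_pos":[-0.16,0.011,0.28],"twist":[0,0,-0.012]},
    {"jaw":0.5,"delta_pos":[-0.16,0.011,0.32],"twist":[0,0,-0.012]},
    {"jaw":0.5,"delta_pos":[-0.16,0.011,0.346],"twist":[0,0,-0.012]},
    {"jaw":0.5,"delta_pos":[-0.16,0.011,0.346],"twist":[0,0,-0.012]},
  ],
  newtons=20,
)

```text
t: 23.32
tcp_pos: [0.5153, -0.2178, 0.0747]
orientation: [-2.155, -2.284, 0.0]
force: [-0.7, 0.3, -0.6]
finger_gap: 0.497
```

arm_command(
  targets=[
    {"jaw":1,"delta_pos":[0,0,0],"twist":[0,0,0]},
    {"jaw":1,"delta_pos":[0,0,0],"twist":[0,0,0]},
    {"jaw":1,"delta_pos":[0,0,0],"twist":[0,0,0]},
    {"jaw":1,"delta_pos":[0,0,0],"twist":[0,0,0]},
    {"jaw":1,"delta_pos":[0,0,0],"twist":[0,0,0]},
  ],
)

```text
t: 23.95
tcp_pos: [0.5159, -0.2193, 0.0758]
orientation: [2.157, 2.283, 0.0]
force: [-0.8, 0.2, 1.4]
finger_gap: 0.122
```

The gap is 0.122 (11.5 mm), so the tablet is held. Lift straight up.

arm_command(
  targets=[
    {"jaw":1,"delta_pos":[0,0,0],"twist":[0,0,0]},
    {"jaw":1,"delta_pos":[0,0,-0.03],"twist":[0,0,0]},
    {"jaw":1,"delta_pos":[0,0,-0.07],"twist":[0,0,0]},
    {"jaw":1,"delta_pos":[0,0,-0.13],"twist":[0,0,0]},
    {"jaw":1,"delta_pos":[0,0,-0.2],"twist":[0,0,0]},
    {"jaw":1,"delta_pos":[0,0,-0.28],"twist":[0,0,0]},
    {"jaw":1,"delta_pos":[0,0,-0.36],"twist":[0,0,0]},
    {"jaw":1,"delta_pos":[0,0,-0.42],"twist":[0,0,0]},
    {"jaw":1,"delta_pos":[0,0,-0.42],"twist":[0,0,0]},
    {"jaw":1,"delta_pos":[0,0,-0.42],"twist":[0,0,0]},
  ],
)

```text
t: 25.2
tcp_pos: [0.5148, -0.2186, 0.284]
orientation: [-2.155, -2.282, 0.001]
force: [-0.4, 0.4, -2.9]
finger_gap: 0.122
```

```bash
python3 - <<'E'
from h import *
s=monitor.get_state();p=s["tcp_pos"];print(p,s["finger_gap"],s["force"])
im=imaging.get_image("scene")[:,:,::-1]; cv2.imwrite("pics/held_raw.png",im)
c=proj("scene",p-[0,0,.03])[0].round().astype(int);o=c-[40,35];print("origin",o)
b=cv2.resize(im[o[1]:o[1]+75,o[0]:o[0]+100],None,fx=8,fy=8,interpolation=cv2.INTER_CUBIC)
cv2.imwrite("pics/held.png",b)
R=Ro.from_rotvec(s["orientation"]).as_matrix()
# predicted tablet corners, top = tip(true) + 25mm: tip true = p+.032
q=p+[0,0,.032+.025]
n=R[:,1];l=R[:,0]
print([((proj("scene",q+n*.006+l*a*.085-[0,0,d])[0]-o)*8).round().tolist() for a in(-1,1) for d in(0,.12)])
E
```

```text
[ 0.51478012 -0.21861497  0.28398605] 0.12196429168673341 [-0.44293979  0.40833357 -2.86109706]
origin [178  84]
[[177.0, 20.0], [206.0, 220.0], [407.0, 267.0], [423.0, 462.0]]
```

View pics/held.png

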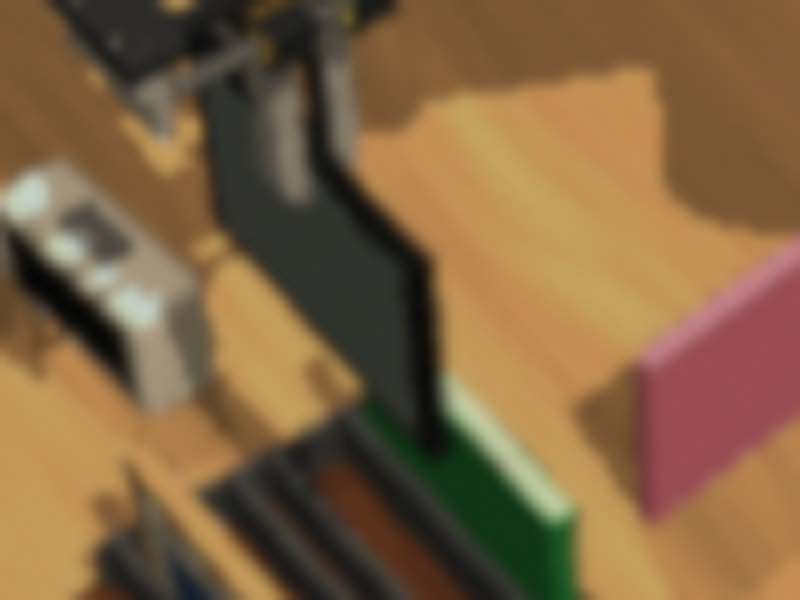

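The tablet hangs straight with its screen towards the scene camera, its near-end corners at (405,268) and (418,450) against predicted (407,267) and (423,462). That confirms the 32 mm offset is along the tool. Now carry it over the stand and tilt it by 0.31 rad.

```bash
python3 - <<'E'
from h import *
R=down(.02,.31);print(R.as_matrix().round(3))
go([.482,.225,.29],R);go([.482,.225,.147],R)
E
```

```text
[[-0.02   0.952  0.305]
 [ 1.     0.019  0.006]
 [-0.     0.305 -0.952]]
delta [ 0.8893 -0.0145 -0.0113] twist [-0.0997 -0.0024  0.0116] rows>= 7.1
delta [ 0.8888 -0.0136  0.2747] twist [-0.0997 -0.0024  0.0116] rows>= 7.4
```

arm_command(
  targets=[
    {"jaw":1,"delta_pos":[0.06,0,-0.01],"twist":[0,0,0]},
    {"jaw":1,"delta_pos":[0.15,0,-0.01],"twist":[0,0,0]},
    {"jaw":1,"delta_pos":[0.25,0,-0.01],"twist":[0,0,0]},
    {"jaw":1,"delta_pos":[0.35,0,-0.01],"twist":[0,0,0]},
    {"jaw":1,"delta_pos":[0.45,0,-0.01],"twist":[0,0,0]},
    {"jaw":1,"delta_pos":[0.55,0,-0.01],"twist":[0,0,0]},
    {"jaw":1,"delta_pos":[0.65,-0.005,-0.011],"twist":[-0.02,0,0.005]},
    {"jaw":1,"delta_pos":[0.75,-0.01,-0.011],"twist":[-0.05,-0.001,0.01]},
    {"jaw":1,"delta_pos":[0.83,-0.014,-0.011],"twist":[-0.08,-0.002,0.012]},
    {"jaw":1,"delta_pos":[0.87,-0.014,-0.011],"twist":[-0.1,-0.0024,0.0116]},
    {"jaw":1,"delta_pos":[0.889,-0.0145,-0.011],"twist":[-0.1,-0.0024,0.0116]},
    {"jaw":1,"delta_pos":[0.889,-0.014,0.08],"twist":[-0.1,-0.0024,0.0116]},
    {"jaw":1,"delta_pos":[0.889,-0.014,0.16],"twist":[-0.1,-0.0024,0.0116]},
    {"jaw":1,"delta_pos":[0.889,-0.014,0.22],"twist":[-0.1,-0.0024,0.0116]},
    {"jaw":1,"delta_pos":[0.889,-0.014,0.25],"twist":[-0.1,-0.0024,0.0116]},
    {"jaw":1,"delta_pos":[0.889,-0.014,0.25],"twist":[-0.1,-0.0024,0.0116]},
  ],
)

```text
t: 27.25
tcp_pos: [0.4823, 0.2229, 0.1578]
orientation: [2.034, 2.074, 0.318]
force: [0.2, 0.5, -2.1]
finger_gap: 0.128
```

```bash
python3 - <<'E'
from h import *
s=monitor.get_state();p=s["tcp_pos"];print(p,s["finger_gap"],s["force"],s["joints"])
R=Ro.from_rotvec(s["orientation"]).as_matrix();print(R.round(3))
im=imaging.get_image("scene")[:,:,::-1]
o=np.array([240,205])
b=cv2.resize(im[o[1]:o[1]+75,o[0]:o[0]+100],None,fx=8,fy=8,interpolation=cv2.INTER_CUBIC)
cv2.imwrite("pics/hover.png",b)
q=p+.063*R[:,2]
f=lambda X:((proj("scene",X)[0]-o)*8).round().tolist()
print("origin",q,"corners (bottom,top)",[f(q+R[:,1]*.006+R[:,0]*a*.085-R[:,2]*d) for a in(-1,1) for d in(0,.12)])
S=np.array([.5345,.226,0]);Y=Ro.from_rotvec([0,0,.02])
for nm,X in dict(lipL=(-.0005,-.09,.028),lipR=(-.0005,.09,.028),footR=(-.02,.095,.018),resttopR=(-.048,.095,.105),resttopL=(-.048,-.095,.105),blockface=(-.01,.092,.051)).items():print(nm,f(S+Y.apply(X)))
E
```

```text
[0.4823326  0.22288013 0.15775905] 0.12793153309181088 [ 0.15446681  0.50842117 -2.07592398] [ 0.39374671  0.06207982  1.86789237 -0.14393718  0.92976215  0.4441157 ]
[[-0.019  0.953  0.304]
 [ 1.     0.019  0.002]
 [-0.004  0.304 -0.953]]
origin [0.5014628  0.22298469 0.09773385] corners (bottom,top) [[298.0, 107.0], [383.0, -85.0], [547.0, 421.0], [653.0, 237.0]]
lipL [237.0, 218.0]
lipR [491.0, 544.0]
footR [535.0, 539.0]
resttopR [610.0, 411.0]
resttopL [328.0, 63.0]
blockface [517.0, 513.0]
```

View pics/hover.png

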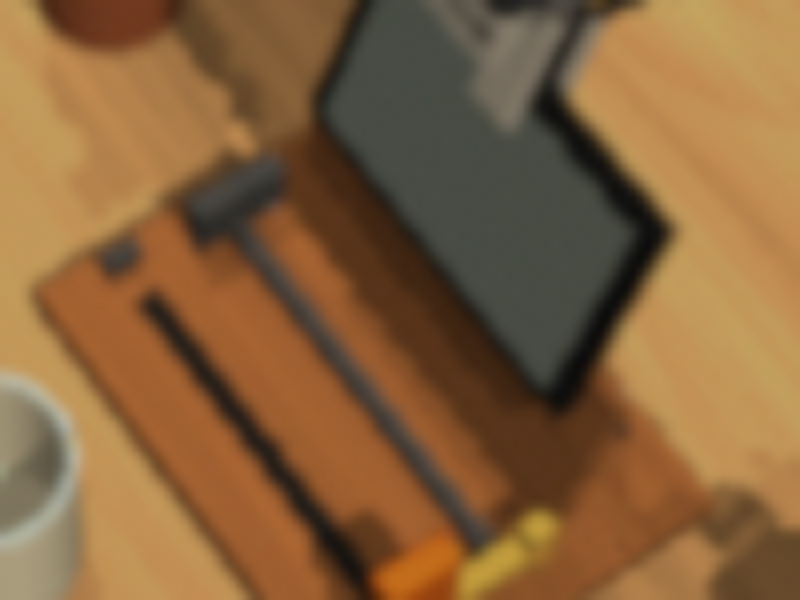

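The tilted tablet is square above the ledge with the screen facing out: lower corners at (320,112) and (550,405), lip line from (245,235) to (480,540), block at (510,550). It sits within about 2 mm of plan, so descend along the slope.

arm_command(
  targets=[
    {"jaw":1,"delta_pos":[0.003,0,0.03],"twist":[0,0,0]},
    {"jaw":1,"delta_pos":[0.004,0,0.06],"twist":[0,0,0]},
    {"jaw":1,"delta_pos":[0.004,0,0.09],"twist":[0,0,0]},
    {"jaw":1,"delta_pos":[0.004,0,0.115],"twist":[0,0,0]},
    {"jaw":1,"delta_pos":[0.004,0,0.13],"twist":[0,0,0]},
    {"jaw":1,"delta_pos":[0.004,0,0.14],"twist":[0,0,0]},
    {"jaw":1,"delta_pos":[0.004,0,0.14],"twist":[0,0,0]},
  ],
)

```text
t: 28.18
tcp_pos: [0.5048, 0.2265, 0.0935]
orientation: [2.031, 2.073, 0.326]
force: [-0.3, -0.3, -3.1]
finger_gap: 0.127
```

arm_command(
  targets=[
    {"jaw":1,"delta_pos":[-0.001,-0.004,0],"twist":[0,0,0]},
    {"jaw":1,"delta_pos":[-0.001,-0.008,0.002],"twist":[0,0,0]},
    {"jaw":1,"delta_pos":[-0.001,-0.008,0.008],"twist":[0,0,0]},
    {"jaw":1,"delta_pos":[-0.001,-0.008,0.012],"twist":[0,0,0]},
  ],
)

```text
t: 28.68
tcp_pos: [0.5029, 0.2261, 0.0867]
orientation: [2.031, 2.073, 0.327]
force: [0.2, -0.2, -2.9]
finger_gap: 0.131
```

```bash
python3 - <<'E'
from h import *
s=monitor.get_state();p=s["tcp_pos"];R=Ro.from_rotvec(s["orientation"]).as_matrix()
print(p,s["force"],s["torque"],R.round(3));print("tablet origin",p+.063*R[:,2]);go([.5053,.2255,.0798],down(.02,.31))
E
```

```text
[0.50294228 0.22605157 0.0867295 ] [ 0.24824762 -0.1681686  -2.91303533] [-0.0671658   0.24539909  0.00599881] [[-0.02   0.951  0.309]
 [ 1.     0.02   0.005]
 [-0.002  0.309 -0.951]]
tablet origin [0.52242315 0.22633837 0.02681778]
delta [-0.0012  0.0002  0.0146] twist [0.0014 0.0005 0.0003] rows>= 0.1
```

Right on line, 7 mm above the ledge. Lower in 1 mm steps to contact.

arm_command(
  targets=[
    {"jaw":1,"delta_pos":[0,0,0.004],"twist":[0,0,0]},
    {"jaw":1,"delta_pos":[0,0,0.007],"twist":[0,0,0]},
    {"jaw":1,"delta_pos":[0,0,0.009],"twist":[0,0,0]},
  ],
)

```text
t: 29.05
tcp_pos: [0.5043, 0.226, 0.0824]
orientation: [2.031, 2.073, 0.326]
force: [0.7, 1.4, -2.5]
finger_gap: 0.124
```

arm_command(
  targets=[
    {"jaw":1,"delta_pos":[0,0,0.002],"twist":[0,0,0]},
  ],
)

```text
t: 29.18
tcp_pos: [0.5047, 0.2261, 0.0815]
orientation: [2.031, 2.073, 0.327]
force: [-0.2, -0.4, -2.7]
finger_gap: 0.123
```

arm_command(
  targets=[
    {"jaw":1,"delta_pos":[0,0,0.002],"twist":[0,0,0]},
  ],
)

```text
t: 29.3
tcp_pos: [0.505, 0.2261, 0.0806]
orientation: [2.031, 2.073, 0.327]
force: [-0.7, 0.1, -1.0]
finger_gap: 0.124
```

arm_command(
  targets=[
    {"jaw":1,"delta_pos":[0,0,0.001],"twist":[0,0,0]},
  ],
)

```text
t: 29.42
tcp_pos: [0.5053, 0.226, 0.0805]
orientation: [2.031, 2.073, 0.327]
force: [-2.1, -0.4, 1.1]
finger_gap: 0.126
```

arm_command(
  targets=[
    {"jaw":1,"delta_pos":[0,0,0.001],"twist":[0,0,0]},
  ],
)

```text
t: 29.55
tcp_pos: [0.5054, 0.226, 0.0804]
orientation: [2.031, 2.073, 0.327]
force: [-4.2, -1.7, 6.8]
finger_gap: 0.126
```

The ledge contact is at the predicted height. Now ease back against the rest.

arm_command(
  targets=[
    {"jaw":1,"delta_pos":[0,-0.002,-0.002],"twist":[0,0,0]},
    {"jaw":1,"delta_pos":[0,-0.004,-0.002],"twist":[0,0,0]},
  ],
)

```text
t: 29.8
tcp_pos: [0.5038, 0.2263, 0.0804]
orientation: [2.03, 2.073, 0.329]
force: [0.8, 0.0, -1.1]
finger_gap: 0.125
```

arm_command(
  targets=[
    {"jaw":1,"delta_pos":[0,-0.002,0],"twist":[0,0,0]},
  ],
)

```text
t: 29.92
tcp_pos: [0.5032, 0.2264, 0.0803]
orientation: [2.03, 2.072, 0.33]
force: [1.0, -0.1, -0.4]
finger_gap: 0.127
```

arm_command(
  targets=[
    {"jaw":1,"delta_pos":[0,-0.002,0],"twist":[0,0,0]},
  ],
)

```text
t: 30.05
tcp_pos: [0.5025, 0.2265, 0.0802]
orientation: [2.03, 2.072, 0.33]
force: [1.5, -1.1, 1.0]
finger_gap: 0.124
```

arm_command(
  targets=[
    {"jaw":1,"delta_pos":[0,-0.002,0],"twist":[0,0,0]},
  ],
)

```text
t: 30.18
tcp_pos: [0.5018, 0.2265, 0.0802]
orientation: [2.029, 2.072, 0.331]
force: [3.0, -0.4, 2.9]
finger_gap: 0.124
```

arm_command(
  targets=[
    {"jaw":1,"delta_pos":[0,-0.002,0],"twist":[0,0,0]},
  ],
)

```text
t: 30.3
tcp_pos: [0.501, 0.2266, 0.08]
orientation: [2.029, 2.072, 0.332]
force: [2.3, -1.3, 3.5]
finger_gap: 0.124
```

arm_command(
  targets=[
    {"jaw":1,"delta_pos":[0,-0.002,0],"twist":[0,0,0]},
  ],
)

```text
t: 30.42
tcp_pos: [0.5002, 0.2265, 0.0798]
orientation: [2.029, 2.072, 0.332]
force: [4.1, -0.7, 5.5]
finger_gap: 0.125
```

arm_command(
  targets=[
    {"jaw":1,"delta_pos":[0,-0.001,-0.002],"twist":[0,0,0]},
  ],
)

```text
t: 30.55
tcp_pos: [0.4997, 0.2265, 0.0803]
orientation: [2.028, 2.072, 0.332]
force: [10.5, -0.2, -2.7]
finger_gap: 0.126
```

arm_command(
  targets=[
    {"jaw":1,"delta_pos":[0,-0.002,0],"twist":[0,0,0]},
  ],
)

```text
t: 30.68
tcp_pos: [0.4998, 0.2266, 0.0804]
orientation: [2.027, 2.071, 0.334]
force: [10.2, -0.9, -0.7]
finger_gap: 0.128
```

arm_command(
  targets=[
    {"jaw":1,"delta_pos":[0,-0.002,0],"twist":[0,0,0]},
  ],
)

```text
t: 30.8
tcp_pos: [0.4997, 0.2266, 0.0804]
orientation: [2.026, 2.071, 0.335]
force: [12.0, -1.4, -1.7]
finger_gap: 0.123
```

It stalled against the rest (12 N), so it's seated. Relieve, open a little and withdraw along the slab.

arm_command(
  targets=[
    {"jaw":1,"delta_pos":[0,0.004,0.001],"twist":[0,0,0]},
    {"jaw":0.75,"delta_pos":[0,0.004,0.001],"twist":[0,0,0]},
    {"jaw":0.75,"delta_pos":[0,0.004,0.001],"twist":[0,0,0]},
    {"jaw":0.75,"delta_pos":[0,0.004,0.001],"twist":[0,0,0]},
    {"jaw":0.75,"delta_pos":[0,0.004,0.001],"twist":[0,0,0]},
  ],
)

```text
t: 31.42
tcp_pos: [0.4965, 0.2256, 0.0779]
orientation: [2.032, 2.074, 0.324]
force: [-0.5, 0.1, 0.3]
finger_gap: 0.251
```

arm_command(
  targets=[
    {"jaw":0.75,"delta_pos":[0,0,-0.02],"twist":[0,0,0]},
    {"jaw":0.75,"delta_pos":[0,0,-0.05],"twist":[0,0,0]},
    {"jaw":0.75,"delta_pos":[0,0,-0.1],"twist":[0,0,0]},
    {"jaw":0.75,"delta_pos":[0,0,-0.17],"twist":[0,0,0]},
    {"jaw":0.75,"delta_pos":[0,0,-0.26],"twist":[0,0,0]},
    {"jaw":0.75,"delta_pos":[0,0,-0.36],"twist":[0,0,0]},
    {"jaw":0.75,"delta_pos":[-0.35,-0.2,-0.4],"twist":[0,0,0]},
    {"jaw":0.75,"delta_pos":[-0.35,-0.2,-0.4],"twist":[0,0,0]},
    {"jaw":0.75,"delta_pos":[-0.35,-0.2,-0.4],"twist":[0,0,0]},
    {"jaw":0.75,"delta_pos":[-0.35,-0.2,-0.4],"twist":[0,0,0]},
    {"jaw":0.75,"delta_pos":[-0.35,-0.2,-0.4],"twist":[0,0,0]},
    {"jaw":0.75,"delta_pos":[-0.35,-0.2,-0.4],"twist":[0,0,0]},
  ],
)

```text
t: 32.92
tcp_pos: [0.3447, 0.0486, 0.2392]
orientation: [2.03, 2.073, 0.328]
force: [0.2, 0.1, 0.4]
finger_gap: 0.254
```

```bash
python3 - <<'E'
from h import *
im={n:imaging.get_image(n)[:,:,::-1] for n in("top","scene")}
for n in im:cv2.imwrite(f"pics/{n}_fin.png",im[n])
a=cv2.resize(im["scene"][205:305,230:330],(400,400),interpolation=cv2.INTER_CUBIC)
a2=cv2.resize(im["scene"][90:305,150:350],(400,430))[:400]
cv2.imwrite("pics/final.png",np.hstack([a,a2]))
h=cv2.cvtColor(im["scene"],cv2.COLOR_BGR2HSV)
m=cv2.inRange(h,(8,200,120),(16,255,255));k,l,st,ce=cv2.connectedComponentsWithStats(m)
print([(st[i].tolist(),ce[i]) for i in range(1,k) if 8<st[i,4]<600 and 200<ce[i][0]<330])
d=cv2.absdiff(im["scene"],cv2.imread("pics/scene0.png")).max(2)
for nm,r in dict(plant=(236,165,34,48),mug=(222,248,30,42),case=(165,160,38,40),clock=(174,102,34,36),bottle=(340,268,30,40),book=(220,118,32,48),frame=(190,135,35,55)).items():
    x,y,w,hh=r;print(nm,d[y:y+hh,x:x+w].mean().round(1),(d[y:y+hh,x:x+w]>40).mean().round(3))
E
```

```text
[([287, 272, 11, 16, 117], array([291.86324786, 278.57264957]))]
plant 4.4 0.0
mug 4.6 0.0
case 4.4 0.0
clock 6.0 0.013
bottle 4.7 0.0
book 8.9 0.063
frame 9.9 0.058
```

View pics/final.png

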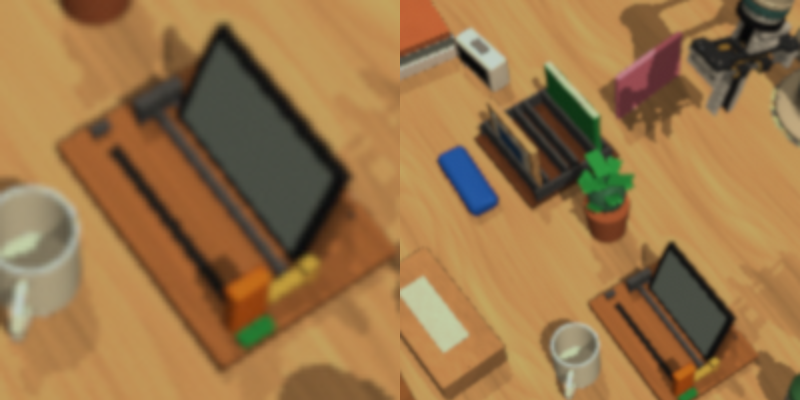

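The tablet leans on the rest behind the lip, between cheek (160,95) and block (295,275), screen out. The grip is against the green stop and everything else is in place. I'm handing in.

```bash
python3 -c "
from cell import arm,monitor
s=monitor.get_state();print(s['t'],abs(s['joint_vel']).max());print(arm.sign_off())"
```

```text
33.025 0.008464105163408238
the job is handed in; nothing more can be done
None
```

The tablet is on the ledge behind the lip, between the two side stops. It leans back on the rest with its screen facing out, and the grip is at the green end stop. I handed in at 33 s of the 72 s allowed.

**What I did:** I slid the orange grip until it stalled against the stop with force rising to about 12 N. I then took the tablet from the middle slot, carried it over, tilted it 0.31 rad and set it down. I eased it against the rest, released it and withdrew.

**Last checks:**
- **Grip:** its image centroid, (291.9, 278.6), is where I predicted it for joint 0.11 and unchanged after the tablet was placed.
- **Tablet:** the final picture shows it seated between cheek and block.
- **Other objects:** before and after pictures show no movement of the plant, mug, case or bottle. The clock, book and frame regions differ slightly (1–6 % of pixels). The book and frame differences probably come from the tablet being gone from its slot. All three look in place.

**What disagreed or went wrong:**
- **Tool height:** the fingertips were really about 32 mm higher than the reported TCP. My first two tries, a push and a grasp, passed over the grip without touching it. I measured the offset by touching bare table and corrected for it from then on.
- **Table touch:** I batched the last steps of that touch, so the fingertips pressed on the table with about 80 N for a moment. That is under the 120 N wrist limit. I took the 40 N limit to apply to the arm and gripper body, not the fingers.

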